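# Side stand down, then hold the child's bike upright

## Task

The child's bike is leaning against the tool chest, its side stand folded up. Flip the side stand fully down, over its spring's centre, until it snaps home; then take the bike by its frame, bring it up off the chest, both wheels staying on the bench, until it stands upright, and keep holding it there so that I can set the length of the stand: finish while holding, do not let go. Leave the other things on the bench alone.

Things in the scene. Friction and masses are not known exactly. Their poses are not given: they have to be found in the camera images.
- bike: Child's 12-inch bike without bar, saddle or pedals, about 4 kg, 860 mm long. Origin: foot of the rear tyre. Own axes: y forward, x to its right, z up in the wheels' plane (straight up when upright). Starts leaning 7.5 degrees right, away from the robot, on the chest. Rolled upright about its tyres, its origin stays put within 1 mm. Unheld it tips: with the stand down, to 6 degrees left.
- top_tube (a point): The place to hold: on the centre line of the top tube, (0, 250, 331) mm in the bike's frame. Round tube, 30 mm thick, nearly level (rises 7.5 degrees to the front), free from y = 180 to 380 mm. At this point nothing is within 60 mm beside it or 60 mm below it. The seat tube ends 343 mm high at y = 152, the head tube 436 mm high at y = 441.
- rear_axle (a point): Centre of the rear axle, (0, 0, 152) mm in the bike's frame; its nuts reach 72 mm to either side. Brakes are on: the wheels do not turn. Tyres 304 mm across, 48 mm thick. Ahead of it the left crank, level, reaches out to x = -70 mm at y = 210 to 324, height 155 mm; right crank and chain guard reach x = +70 mm.
- front_axle (a point): Centre of the front axle, (0, 560, 152) mm in the bike's frame; its nuts reach 50 mm to either side. Wheel as the rear one. Above it the fork, 110 mm wide, 322 mm high at y = 484; its right blade leans on the chest at the start.
- stand_pivot (a point): Pivot of the side stand on the left stay, (-76, 30, 150) mm in the bike's frame; its axis is the bike's x axis. Bracket and the leg's root reach out to x = -95 mm and 16 mm above and below the pivot.
- stand_foot (a point): Centre of the stand's 18 mm rubber foot. The leg is a straight steel rod, 12 mm thick: seen from the side the foot is 131 mm from the pivot; it is 54 mm further out (x = -130 mm in the bike's frame) in every position. Up, it points rearward and 10 degrees upward; it swings down and forward to 12 degrees beyond straight down, where the foot clears the bench by 13 mm if the bike is upright.
- stand (a joint): Angle of the side stand in rad: 0 folded up (start), 1.95 fully down, against its stop. A spring holds it up with about 0.25 N m (2 N pushed down at the foot) until 0.92, then snaps the leg by itself to the lower stop.
- chest: Heavy grey bench-top tool chest, fixed, 200 x 320 x 260 mm (its x, y, z), drawers to +x. Origin: centre of its underside. The bike's fork leans on the upper edge of its -x face, which is parallel to the bike; it stands beside the front half of the bike, from the bike's y = 240 to 560 mm.
- flask: Bystander: pale blue vacuum flask, 124 mm across, 315 mm high; origin: centre of its underside.
- mess_tin: Bystander: open steel pot, 150 mm across, 75 mm high; origin: centre of its underside.
- jar: Bystander: clear jar with a white lid, 76 mm across, 150 mm high; origin: centre of its underside.
- spanner: Bystander: steel spanner lying flat on the bench on the far side of the bike; origin: on its underside, near its middle.

How it is judged (in metres and radians):
On the way, in this order (a step that is already met when the one before it is completed fails the run):
1. the side stand is fully down, against its stop (value of joint stand above 1.85 rad), for 0.2 s.
2. the bike is held upright, clear of the tool chest (angle between bike's own z axis and vertical below 0.044 rad and contact force between the fingers and bike above 1 N and contact force between bike and chest below 0.1 N), for 0.3 s.
At the end, for the whole second after the job is handed in: The gripper still holds the bike (more than 1 N), which stands still and upright within 2.5 degrees, both wheels on the bench (axles within 8 mm of their height), clear of the tool chest, its side stand fully down (beyond 1.85 rad) and clear of the bench (all of step 2 and value of joint stand above 1.85 rad and height (world z) of rear_axle between 0.145 and 0.16 m and height (world z) of front_axle between 0.145 and 0.16 m and linear speed of bike below 0.02 m/s and angular speed of bike below 0.06 rad/s); the arm keeps its last pose, push and grip.
It fails at once if the bike has toppled (angle between bike's own z axis and vertical above 0.45 rad).
It fails at once if a wheel was lifted well off the bench (height (world z) of any of rear_axle, front_axle above 0.185 m).
It fails at once if another thing on the bench was disturbed (distance of any of flask, mess_tin, jar, spanner from where it was at the start of the episode above 0.03 m).
It also fails if it takes over 58 s, if anything falls off the work surface, if the arm or the gripper's body presses on something with over 40 N, if the wrist force passes 120 N, or if a joint passes its speed limit or range.

## Robot

A 6-joint arm with a two-finger parallel gripper is mounted at the origin on the work surface. World frame = base frame: x ahead of the robot, y to its left, z up, the work surface at z = 0. Lengths are in mm, angles in rad, forces in N, time in s.
With the tool pointing down it reaches from about 350 to 950 mm from the base axis. Payload 17.4 kg.
Tool frame: the origin (TCP) lies midway between the tips of the shut fingers; the grasp point (between the pads) lies robot.grasp_offset behind it (robot.grasp_offset is the distance from the TCP to the grasp point, in mm); z points along the fingers, y is the line along which they close (so a half turn about z gives the same grasp; the last joint's range is limited). The gripper opens to 93 mm and grips with 3 to 60 N. Pads are 15 mm wide; open, the fingers measure 128 mm over their backs; the gripper's body (75 mm by 188 mm) begins 65 mm behind the grasp point.
Start: joints at [1.209, 0.116, 1.442, -0, 1.584, -0.038], TCP at [214.774, 639.925, 218.646] pointing down, gripper open.
Joint ranges: [-2.83, 2.83], [-0.83, 2.19], [0.07, 2.5], [-1.14, 4.28], [0.01, 3], [-2.97, 2.97]. Speed limits (rad/s): [1.89, 1.89, 2.22, 3.14, 3.14, 3.14].

## Interface

Orientations are given as a rotation vector (axis times angle).
In Python, from workcell import robot gives the robot as it stands.
- The arm moves only by the tool move_arm, never from a script. Its argument "plan" is a list of rows, each an object of numbers: "dx", "dy", "dz": the shift along the tool's x, y, z in cm; "rx", "ry", "rz": the turn, a rotation vector about the tool's x, y, z in degrees. A call has 1 to 10 rows; each row is the pose to reach, as a shift and turn from the pose commanded when the call began, along the tool's axes at that moment; what a row does not reach only later rows make up. A row lasts 1/8 s, in which the tool goes at most 62.5 mm and 10.7 degrees, less where a joint would pass 70% of its speed; a pose out of reach is approached as far as the arm can. A call with a gripper value outside its range is refused whole. "grip" is the finger opening in cm, from 0 to 9.3, set as the call begins (left out, the last holds). The fingers move at their own pace and stop on an object; the grip force is fixed at half the most. Time passes only in rows, so rows that repeat a pose let the fingers close. It gives the time, the measured TCP pose, the force, the opening and the grip force at its end, in the units of the state.
- robot.state(): the state, without advancing time (a new reading comes with each control period).
- robot.snapshot(name): name is "scene" or "top" or "wrist"; returns the picture (384x512x3 uint8, blue, green, red); there is no depth.
- robot.camera_params(name): a dict with "fx", "fy", "cx", "cy" (pixels), "rvec" (rotation vector, rad) and "tvec" (3), from world to camera coordinates, as OpenCV has them; the wrist camera has in their place "mount" (4x4, takes a point from camera to tool coordinates, whose origin is the TCP and whose axes are the flange's). Camera axes: x right, y down, z forward; pixel columns grow to the right and rows downward; lengths in mm; the calibration is good to about 2 mm. A picture is of the moment at which its call begins: read the wrist's pose just before it. camera_params takes no time and is no camera call.
- robot.sign_off(): hands the job in; it is judged then, once.
The state is a dict: "clock": time; "joint_positions": joint angles; "qd": joint speeds; "joint_torque": joint torques, N m; "tcp_pos": TCP position; "tcp_rot": TCP orientation; "ft_force": force on the tool from outside, world axes, zero at the start; "moment": the same for the moment, N m; "gripper_width": opening from 0.0 (shut) to 1.0 (fully open); "gripper_force": force on a finger pad.
Only numpy, scipy, OpenCV 4.12 (cv2) and the standard library are available. Lean on these libraries where they do the work, as an engineer would, in place of code of your own. Each camera call takes 0.05 s, during which the arm holds its last target. There are 200 camera calls.

## Working session

There is one attempt and no reset: what is moved stays moved. The work goes in short steps, Python scripts to look and compute and a tool call to move; the robot and the scene stay as the last step left them, time stands still between calls to the robot, and variables do not carry over. Pictures are saved under pics/ and viewed, at most 10 in all, crops included, and the job is handed in when it is done.

Besides the shell and the picture viewer there is one more tool, called after "Request:" as name(argument=value, ...), one argument or row to a line, values as JSON. move_arm: Moves the arm, as the interface text tells. Its arguments: {"type":"object","properties":{"plan":{"type":"array"},"grip":{"type":"number"}},"required":["plan"]}

```bash
mkdir -p pics
python3 - <<'E'
from workcell import robot
import cv2,numpy as np
for n in("scene","top"):
    cv2.imwrite(f"pics/{n}0.png",robot.snapshot(n)); p=robot.camera_params(n); print(n,p)
    R,_=cv2.Rodrigues(np.array(p["rvec"],float)); print(-R.T@np.array(p["tvec"]).ravel())
print(robot.state()); print(robot.grasp_offset, robot.camera_params("wrist"))
E
```

```text
scene {'fx': 392.0040423130841, 'fy': 392.0040423130841, 'cx': 257.89476824694196, 'cy': 192.83442886707098, 'rvec': array([ 2.75430642,  0.6165146 , -0.10671571]), 'tvec': array([-529.65886648, -138.62333159, 1488.84036323])}
[ 743.19057801 -321.51336255 1364.07385891]
top {'fx': 381.3437887192093, 'fy': 381.3437887192093, 'cx': 255.86110914787022, 'cy': 185.60371315714394, 'rvec': array([ 2.10837463, -2.10345146,  0.23852169]), 'tvec': array([  16.16403706,  600.82402846, 1126.6013767 ])}
[ 338.35870463   21.8767485  1231.0630553 ]
{'clock': 0.1, 'joint_positions': array([ 1.20918871e+00,  1.16421395e-01,  1.44221693e+00, -1.08174679e-05,
        1.58400901e+00, -3.77597773e-02]), 'qd': array([-0.0022202 , -0.00171979,  0.00041049, -0.00035768, -0.00030066,
       -0.00111421]), 'joint_torque': array([ 2.23276264e-03, -7.22895241e+01, -6.23865223e+01,  7.80801172e-02,
        2.28987919e-02, -9.23746643e-05]), 'tcp_pos': array([214.71303734, 639.73424464, 217.9787493 ]), 'tcp_rot': array([-5.06447083e-01, -3.10030084e+00,  1.62703492e-03]), 'ft_force': array([ 0.02087367, -0.6986826 ,  0.43996192]), 'moment': array([ 0.05403875, -0.04813277,  0.0032512 ]), 'gripper_force': 0.0, 'gripper_width': 0.9977294195830448}
18.8 {'fx': 323.7997735859971, 'fy': 323.7997735859971, 'cx': 261.9438314340912, 'cy': 190.36591249692816, 'mount': array([[ 1.18450645e-03, -9.61912059e-01, -2.73356522e-01,
         7.70650397e+01],
       [ 9.99999173e-01,  1.00258562e-03,  8.05198540e-04,
        -6.73742483e-01],
       [-5.00466867e-04, -2.73357250e-01,  9.61912451e-01,
        -1.66048952e+02],
       [ 0.00000000e+00,  0.00000000e+00,  0.00000000e+00,
         1.00000000e+00]])}
```

View pics/scene0.png

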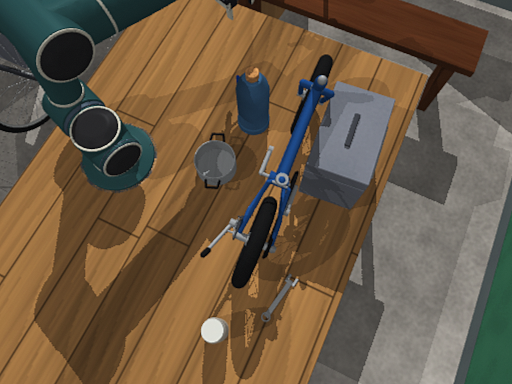

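View pics/top0.png

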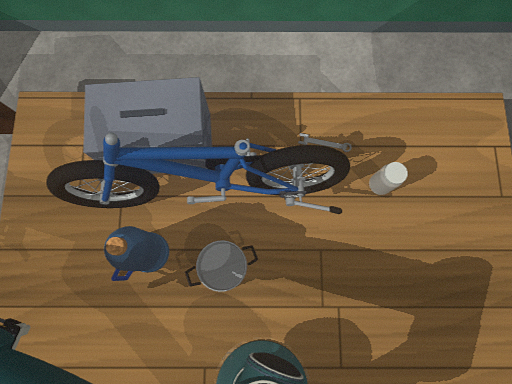

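The scene view shows the stand's foot at about (205,252), the seat tube top at (282,180), and the head tube top at (321,81). In the top view they are at (336,210), (243,148) and (110,140). The flask is near (135,250), the tin at (222,266) and the jar at (388,180) in the top view. I'll triangulate these points and fit the bike's pose to them.

```bash
cat > h.py <<'E'
import cv2,numpy as np
from scipy.spatial.transform import Rotation as Ro
from workcell import robot
def cam(n):
    p=robot.camera_params(n); K=np.array([[p["fx"],0,p["cx"]],[0,p["fy"],p["cy"]],[0,0,1]])
    if n=="wrist":
        s=robot.state(); T=np.eye(4); T[:3,:3]=Ro.from_rotvec(s["tcp_rot"]).as_matrix(); T[:3,3]=s["tcp_pos"]
        C=T@np.array(p["mount"]); R=C[:3,:3].T; return K,R,-R@C[:3,3]
    return K,cv2.Rodrigues(np.array(p["rvec"],float))[0],np.array(p["tvec"],float).ravel()
def proj(c,X): 
    K,R,t=c; q=(K@(R@np.atleast_2d(X).T+t[:,None])).T; return q[:,:2]/q[:,2:]
def tri(c1,u1,c2,u2):
    P=[c[0]@np.c_[c[1],c[2]] for c in(c1,c2)]
    x=cv2.triangulatePoints(P[0],P[1],np.array(u1,float),np.array(u2,float)).ravel(); return x[:3]/x[3]
def plane(c,u,z):
    K,R,t=c; o=-R.T@t; d=R.T@np.linalg.solve(K,[u[0],u[1],1]); return o+d*(z-o[2])/d[2]
def bikeR(yaw,lean): # own y at world angle: yaw = rot about z ; lean to own right (+x)
    return Ro.from_euler("ZY",[yaw,lean],degrees=True).as_matrix()
E
python3 - <<'E'
from h import *
S,T=cam("scene"),cam("top")
pts={"seat":((282,180),(243,148)),"head":((321,81),(110,140)),"foot":((205,252),(336,210))}
own={"seat":(0,152,343),"head":(0,441,436),"foot":(-130,-99,172.7)}
W={}
for k,(a,b) in pts.items():
    W[k]=tri(S,a,T,b); print(k,W[k].round(),"reproj",(proj(S,W[k])-a).round(1),(proj(T,W[k])-b).round(1))
from scipy.optimize import least_squares
def f(v,lean=7.5):
    R=bikeR(v[2],lean); o=np.array([v[0],v[1],0])
    return np.concatenate([np.r_[proj(S,R@own[k]+o)-pts[k][0],proj(T,R@own[k]+o)-pts[k][1]].ravel() for k in own])
r=least_squares(f,[600,-200,0]); print(r.x.round(1),r.fun.round(1))
for n,u,z in(("flask",(116,244),315),("tin",(221,266),40),("jar",(396,173),150)):print(n,plane(T,u,z).round())
out=[]
for c,n,ks in((S,"scene",pts),(T,"top",pts)):
    im=cv2.imread(f"pics/{n}0.png")
    out.append(np.hstack([cv2.resize(im[int(pts[k][n=="top"][1])-30:int(pts[k][n=="top"][1])+30,int(pts[k][n=="top"][0])-30:int(pts[k][n=="top"][0])+30],(240,240),interpolation=cv2.INTER_NEAREST) for k in pts]))
cv2.imwrite("pics/crops.png",np.vstack(out))
E
```

```text
seat [635.  52. 338.] reproj [[-0.5  0.3]] [[-0.6 -0.5]]
head [624. 344. 420.] reproj [[ 0.6 -0.5]] [[0.8 0.6]]
foot [ 505. -203.  189.] reproj [[-0.3  0.1]] [[-0.2 -0.2]]
[ 602.2 -102.3    4.7] [-0.7 -0.4 -1.1 -0.4  0.9 -2.8 -0.6 -1.1 -1.6  2.   2.1  0.2]
flask [402. 351. 315.]
tin [355. 124.  40.]
jar [ 621. -393.  150.]
```

View pics/crops.png

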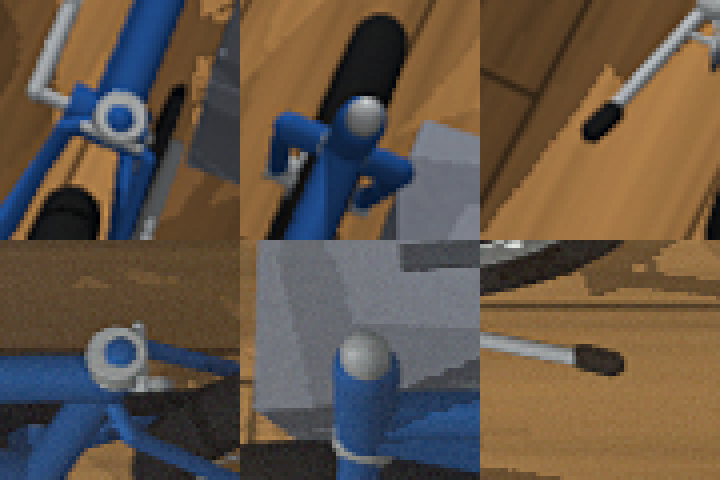

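The crops (4x) refine the pixels as follows:

| Point | Scene view | Top view |
|---|---|---|
| Seat tube top | (282, 179.2) | (243, 146.3) |
| Head tube top | (321.7, 79.7) | (111.2, 138) |
| Foot | (205.5, 252.5) | (336, 210) |

Run:
```python
from h import *
from scipy.optimize import least_squares
S,T=cam("scene"),cam("top")
pts={"seat":((282,179.2),(243,146.3)),"head":((321.7,79.7),(111.2,138)),"foot":((205.5,252.5),(336,210))}
own={"seat":(0,152,343),"head":(0,441,436),"foot":(-130,-99,172.7)}
for k,(a,b) in pts.items(): print(k,tri(S,a,T,b).round())
def f(v):
    R=bikeR(v[2],7.5); o=np.array([v[0],v[1],0])
    return np.concatenate([np.r_[proj(S,R@own[k]+o)-pts[k][0],proj(T,R@own[k]+o)-pts[k][1]].ravel() for k in own])
r=least_squares(f,[600,-100,0]); print(r.x.round(2),r.fun.round(1))
v=r.x;R=bikeR(v[2],7.5);o=np.array([v[0],v[1],0])
P=lambda *p:(R@p+o).round()
for k in own: print(k,P(*own[k]))
print("toptube",P(0,250,331),"pivot",P(-76,30,150),"crank",P(-70,210,155),"foot up",P(-130,-99,172.7))
for a in(0,.5,.92,1.3,1.95):
    th=np.radians(10)-a; print(a,P(-130,30-131*np.cos(th),150+131*np.sin(th)))
print("upright tt",(bikeR(v[2],0)@(0,250,331)+o).round())
s=robot.state();print(Ro.from_rotvec(s["tcp_rot"]).as_matrix().round(3))
```

```text
seat [636.  51. 348.]
head [625. 338. 433.]
foot [ 506. -203.  185.]
[ 603.64 -102.18    4.46] [-0.   0.7 -1.   0.6  1.2 -1.1 -1.6 -0.4 -1.7  1.6  1.9 -0.2]
seat [636.  53. 340.]
head [626. 342. 432.]
foot [ 505. -209.  188.]
toptube [627. 150. 328.] pivot [546. -77. 159.] crank [538. 103. 163.] foot up [ 505. -209.  188.]
0 [ 505. -209.  188.]
0.5 [ 497. -205.  124.]
0.92 [ 488. -178.   78.]
1.3 [ 481. -138.   48.]
1.95 [474. -56.  39.]
upright tt [584. 147. 331.]
[[-0.948  0.318 -0.   ]
 [ 0.318  0.948 -0.001]
 [ 0.    -0.001 -1.   ]]
```

The bike's yaw is about 4.5°, and the heights agree with the sizes given. To flip the stand I'll use closed fingers tilted 25°, so that the gripper body stays away from the bike.

```bash
cat >> h.py <<'E'
V=np.array([603.6,-102.2,4.46])
def bike(p,lean=7.5): return bikeR(V[2],lean)@np.array(p,float)+[V[0],V[1],0]
def tilt(t,yaw=0): # tool y along bike-ish y, tool z down and toward +x by t
    t=np.radians(t);c,s=np.cos(t),np.sin(t)
    return Ro.from_euler("z",yaw,degrees=True).as_matrix()@np.array([[-c,0,s],[0,1,0],[-s,0,-c]])
def row(pos,R=None,base=None):
    s=robot.state(); R0=Ro.from_rotvec(s["tcp_rot"]); p0=np.array(s["tcp_pos"])
    if base: p0,R0=base[0],Ro.from_matrix(base[1])
    d=R0.inv().apply(np.array(pos)-p0)/10
    r=np.zeros(3) if R is None else (R0.inv()*Ro.from_matrix(R)).as_rotvec(degrees=True)
    print(dict(zip(["dx","dy","dz","rx","ry","rz"],np.r_[d,r].round(2).tolist())))
def foot(a,r=131,n=0,lean=7.5):
    th=np.radians(10)-a
    return bike((-130*r/131-76*(1-r/131),30-r*np.cos(th)+n*np.sin(th),150+r*np.sin(th)+n*np.cos(th)),lean)
E
python3 - <<'E'
from h import *
row((215,640,450)); row((340,220,450),tilt(25)); row((480,-215,400),tilt(25))
E
```

```text
{'dx': -0.02, 'dy': 0.01, 'dz': -23.2, 'rx': 0.0, 'ry': 0.0, 'rz': 0.0}
{'dx': -25.23, 'dy': -35.83, 'dz': -23.17, 'rx': -4.11, 'ry': -24.79, 'rz': -18.25}
{'dx': -52.35, 'dy': -72.61, 'dz': -18.13, 'rx': -4.11, 'ry': -24.79, 'rz': -18.25}
```

Request:
move_arm(
  plan=[
    {"dz":-6},
    {"dz":-12},
    {"dz":-18},
    {"dz":-23.2},
    {"dx":-25.2,"dy":-35.8,"dz":-23.2,"rx":-4.1,"ry":-24.8,"rz":-18.3},
    {"dx":-25.2,"dy":-35.8,"dz":-23.2,"rx":-4.1,"ry":-24.8,"rz":-18.3},
    {"dx":-25.2,"dy":-35.8,"dz":-23.2,"rx":-4.1,"ry":-24.8,"rz":-18.3},
    {"dx":-25.2,"dy":-35.8,"dz":-23.2,"rx":-4.1,"ry":-24.8,"rz":-18.3},
    {"dx":-25.2,"dy":-35.8,"dz":-23.2,"rx":-4.1,"ry":-24.8,"rz":-18.3},
    {"dx":-25.2,"dy":-35.8,"dz":-23.2,"rx":-4.1,"ry":-24.8,"rz":-18.3},
  ],
  grip=0,
)

```text
invalid input
```

Run:
```python
from h import *
row((480,-215,400),tilt(25)); row((495,-210,270),tilt(25)); print(robot.state()["joint_positions"])
```

```text
{'dx': -52.35, 'dy': -72.61, 'dz': -18.13, 'rx': -4.11, 'ry': -24.79, 'rz': -18.25}
{'dx': -53.61, 'dy': -71.64, 'dz': -5.13, 'rx': -4.11, 'ry': -24.79, 'rz': -18.25}
[ 1.20918871e+00  1.16421395e-01  1.44221693e+00 -1.08174679e-05
  1.58400901e+00 -3.77597773e-02]
```

Request:
move_arm(
  plan=[
    {"dx":0,"dy":0,"dz":-6,"rx":0,"ry":0,"rz":0},
    {"dx":0,"dy":0,"dz":-12,"rx":0,"ry":0,"rz":0},
    {"dx":0,"dy":0,"dz":-18,"rx":0,"ry":0,"rz":0},
    {"dx":0,"dy":0,"dz":-23.2,"rx":0,"ry":0,"rz":0},
    {"dx":-25.2,"dy":-35.8,"dz":-23.2,"rx":-4.1,"ry":-24.8,"rz":-18.3},
    {"dx":-25.2,"dy":-35.8,"dz":-23.2,"rx":-4.1,"ry":-24.8,"rz":-18.3},
    {"dx":-25.2,"dy":-35.8,"dz":-23.2,"rx":-4.1,"ry":-24.8,"rz":-18.3},
    {"dx":-25.2,"dy":-35.8,"dz":-23.2,"rx":-4.1,"ry":-24.8,"rz":-18.3},
    {"dx":-25.2,"dy":-35.8,"dz":-23.2,"rx":-4.1,"ry":-24.8,"rz":-18.3},
    {"dx":-25.2,"dy":-35.8,"dz":-23.2,"rx":-4.1,"ry":-24.8,"rz":-18.3},
  ],
  grip=0,
)

```text
clock: 1.35
tcp_pos: [321.6, 278.8, 450.4]
tcp_rot: [-0.003, 2.704, 0.002]
ft_force: [1.7, 0.2, 0.9]
gripper_width: 0.008
gripper_force: 0.0
```

Run:
```python
from h import *
row((480,-215,400),tilt(25)); row((495,-210,270),tilt(25)); s=robot.state();print(s["clock"],s["tcp_pos"],s["joint_positions"],s["gripper_width"])
```

```text
{'dx': -12.13, 'dy': -49.42, 'dz': 11.2, 'rx': 0.09, 'ry': 0.05, 'rz': 0.1}
{'dx': -7.98, 'dy': -48.93, 'dz': 23.61, 'rx': 0.09, 'ry': 0.05, 'rz': 0.1}
1.35 [321.6161824  278.82158974 450.42599656] [ 0.88783546 -0.58427285  1.69362288 -0.33834569  1.73455001 -0.79120956] 0.007965202525766558
```

Request:
move_arm(
  plan=[
    {"dx":-12,"dy":-49,"dz":11,"rx":0,"ry":0,"rz":0},
    {"dx":-12,"dy":-49,"dz":11,"rx":0,"ry":0,"rz":0},
    {"dx":-12,"dy":-49,"dz":11,"rx":0,"ry":0,"rz":0},
    {"dx":-12,"dy":-49,"dz":11,"rx":0,"ry":0,"rz":0},
    {"dx":-12,"dy":-49,"dz":11,"rx":0,"ry":0,"rz":0},
    {"dx":-12,"dy":-49,"dz":11,"rx":0,"ry":0,"rz":0},
    {"dx":-12,"dy":-49,"dz":11,"rx":0,"ry":0,"rz":0},
    {"dx":-12,"dy":-49,"dz":11,"rx":0,"ry":0,"rz":0},
    {"dx":-12,"dy":-49,"dz":11,"rx":0,"ry":0,"rz":0},
    {"dx":-12,"dy":-49,"dz":11,"rx":0,"ry":0,"rz":0},
  ],
)

```text
clock: 2.6
tcp_pos: [477.5, -212.3, 400.1]
tcp_rot: [0.003, 2.706, 0.002]
ft_force: [0.9, 0.8, 0.6]
gripper_width: 0.008
gripper_force: 0.0
```

Run:
```python
from h import *
row((510,-205,240),tilt(25)); s=robot.state();print(s["clock"],s["tcp_pos"],s["joint_positions"],s["ft_force"])
```

```text
{'dx': 3.81, 'dy': 0.71, 'dz': 15.89, 'rx': 0.04, 'ry': -0.05, 'rz': -0.12}
2.6 [ 477.52422704 -212.30803392  400.12794371] [-0.60801453 -0.4606689   1.69999998  0.24404575  1.53887416 -2.13961154] [0.93279187 0.81969337 0.64201137]
```

Request:
move_arm(
  plan=[
    {"dx":3.8,"dy":0.7,"dz":15.9,"rx":0,"ry":0,"rz":0},
    {"dx":3.8,"dy":0.7,"dz":15.9,"rx":0,"ry":0,"rz":0},
    {"dx":3.8,"dy":0.7,"dz":15.9,"rx":0,"ry":0,"rz":0},
    {"dx":3.8,"dy":0.7,"dz":15.9,"rx":0,"ry":0,"rz":0},
  ],
)

```text
clock: 3.1
tcp_pos: [509.7, -201.5, 238.2]
tcp_rot: [-0.001, 2.709, 0.005]
ft_force: [-0.4, 0.4, 0.3]
gripper_width: 0.004
gripper_force: 0.0
```

Run:
```python
from h import *
s=robot.state();print(s["clock"],s["tcp_pos"],s["ft_force"])
for a in (-.05,.1,.25,.4,.55,.7,.85,1.0,1.15,1.3):
    p=foot(a,r=122,n=13)+[4,-12*np.sin(min(a,1.2)),0]; print(a,p.round()); row(p)
cv2.imwrite("pics/w1.png",robot.snapshot("wrist"))
a,b=proj(cam("wrist"),[foot(0),bike((-76,30,150))]);print(a,b)
```

```text
3.1 [ 509.69145433 -201.4885383   238.21730462] [-0.40236728  0.3702161   0.2732274 ]
-0.05 [ 514. -195.  205.]
{'dx': 1.0, 'dy': 0.62, 'dz': 3.23, 'rx': 0.0, 'ry': 0.0, 'rz': 0.0}
0.1 [ 512. -202.  187.]
{'dx': 1.92, 'dy': -0.05, 'dz': 4.75, 'rx': 0.0, 'ry': 0.0, 'rz': 0.0}
0.25 [ 510. -206.  169.]
{'dx': 2.88, 'dy': -0.44, 'dz': 6.3, 'rx': 0.0, 'ry': 0.0, 'rz': 0.0}
0.4 [ 508. -207.  151.]
{'dx': 3.86, 'dy': -0.56, 'dz': 7.85, 'rx': 0.0, 'ry': 0.0, 'rz': 0.0}
0.55 [ 505. -205.  133.]
{'dx': 4.85, 'dy': -0.39, 'dz': 9.37, 'rx': 0.0, 'ry': 0.0, 'rz': 0.0}
0.7 [ 502. -200.  116.]
{'dx': 5.82, 'dy': 0.06, 'dz': 10.81, 'rx': 0.0, 'ry': 0.0, 'rz': 0.0}
0.85 [ 499. -193.  100.]
{'dx': 6.75, 'dy': 0.78, 'dz': 12.15, 'rx': 0.0, 'ry': 0.0, 'rz': 0.0}
1.0 [ 497. -183.   85.]
{'dx': 7.61, 'dy': 1.76, 'dz': 13.36, 'rx': 0.0, 'ry': 0.0, 'rz': 0.0}
1.15 [ 494. -171.   72.]
{'dx': 8.39, 'dy': 2.96, 'dz': 14.41, 'rx': 0.0, 'ry': 0.0, 'rz': 0.0}
1.3 [ 491. -157.   62.]
{'dx': 9.07, 'dy': 4.41, 'dz': 15.28, 'rx': 0.0, 'ry': 0.0, 'rz': 0.0}
[251.12305324 175.85536833] [413.43450338 192.19604046]
```

View pics/w1.png

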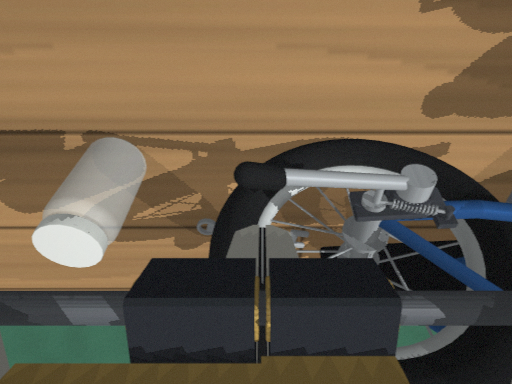

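The wrist view shows the rubber foot at (248,174), against a predicted (251,176), and the pivot near (413,185). The model fits, so I'll push the stand down along its arc.

Request:
move_arm(
  plan=[
    {"dx":1.0,"dy":0.4,"dz":3.0,"rx":0,"ry":0,"rz":0},
    {"dx":1.9,"dy":-0.1,"dz":4.8,"rx":0,"ry":0,"rz":0},
    {"dx":2.9,"dy":-0.4,"dz":6.3,"rx":0,"ry":0,"rz":0},
    {"dx":3.9,"dy":-0.5,"dz":7.9,"rx":0,"ry":0,"rz":0},
    {"dx":4.9,"dy":-0.4,"dz":9.4,"rx":0,"ry":0,"rz":0},
    {"dx":5.8,"dy":0.1,"dz":10.8,"rx":0,"ry":0,"rz":0},
    {"dx":6.8,"dy":0.8,"dz":12.2,"rx":0,"ry":0,"rz":0},
    {"dx":7.6,"dy":1.8,"dz":13.4,"rx":0,"ry":0,"rz":0},
    {"dx":8.4,"dy":3.0,"dz":14.4,"rx":0,"ry":0,"rz":0},
    {"dx":8.4,"dy":3.0,"dz":14.4,"rx":0,"ry":0,"rz":0},
  ],
)

```text
clock: 4.4
tcp_pos: [494.8, -170.8, 74.3]
tcp_rot: [-0.003, 2.706, 0.002]
ft_force: [0.5, -0.1, 0.6]
gripper_width: 0.002
gripper_force: 0.0
```

Run:
```python
from h import *
s=robot.state();print(s["clock"],s["tcp_pos"],s["ft_force"])
im=np.hstack([robot.snapshot("wrist"),robot.snapshot("scene")[120:320,120:340].repeat(2,0).repeat(2,1)[:384,:280]])
cv2.imwrite("pics/w2.png",im)
print(proj(cam("wrist"),[foot(0),foot(1.95)]),proj(cam("scene"),[foot(0),foot(1.95)]))
```

```text
4.4 [ 494.75911132 -170.84079471   74.31252888] [ 0.51647877 -0.10989351  0.61730469]
[[144.88651834 535.58761133]
 [454.91921605 170.0446611 ]] [[203.81286476 254.05227689]
 [222.04347535 217.90981742]]
```

View pics/w2.png

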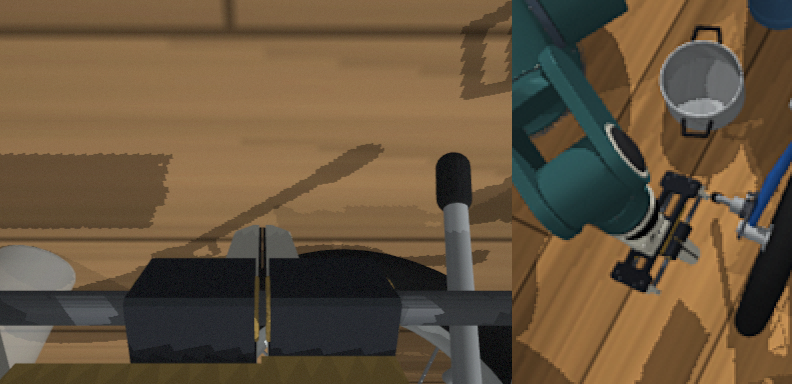

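The foot is at (453,170) in the wrist view, which matches the fully-down prediction of (455,170). The stand has snapped home. Next I'll retreat and approach the top tube.

```bash
cat >> h.py <<'E'
def graspR(lean): B=bikeR(V[2],lean); return np.c_[B[:,1],B[:,0],-B[:,2]]
def graspP(lean,up=0,below=0): # TCP so that the grasp point is on the tube
    return bike((0,250,331-robot.grasp_offset+up-below),lean)
E
python3 - <<'E'
from h import *
s=robot.state();p=s["tcp_pos"]
row((440,-170,190)); row((440,-170,440)); row(graspP(7.5,up=130),graspR(7.5)); print(graspP(7.5,up=130))
E
```

```text
{'dx': 0.19, 'dy': 0.2, 'dz': -12.69, 'rx': 0.0, 'ry': 0.0, 'rz': 0.0}
{'dx': -10.4, 'dy': 0.21, 'dz': -35.34, 'rx': 0.0, 'ry': 0.0, 'rz': 0.0}
{'dx': -28.65, 'dy': 32.33, 'dz': -26.62, 'rx': 24.73, 'ry': 25.76, 'rz': 83.0}
[641.703128   151.53134988 438.4169177 ]
```

Request:
move_arm(
  plan=[
    {"dx":0,"dy":0,"dz":-6,"rx":0,"ry":0,"rz":0},
    {"dx":0,"dy":0,"dz":-12,"rx":0,"ry":0,"rz":0},
    {"dx":-10.4,"dy":0,"dz":-35.3,"rx":0,"ry":0,"rz":0},
    {"dx":-10.4,"dy":0,"dz":-35.3,"rx":0,"ry":0,"rz":0},
    {"dx":-10.4,"dy":0,"dz":-35.3,"rx":0,"ry":0,"rz":0},
    {"dx":-10.4,"dy":0,"dz":-35.3,"rx":0,"ry":0,"rz":0},
    {"dx":-10.4,"dy":0,"dz":-35.3,"rx":24.7,"ry":25.8,"rz":83},
    {"dx":-10.4,"dy":0,"dz":-35.3,"rx":24.7,"ry":25.8,"rz":83},
    {"dx":-10.4,"dy":0,"dz":-35.3,"rx":24.7,"ry":25.8,"rz":83},
    {"dx":-10.4,"dy":0,"dz":-35.3,"rx":24.7,"ry":25.8,"rz":83},
  ],
)

```text
clock: 5.75
tcp_pos: [440.0, -172.3, 440.3]
tcp_rot: [1.042, 2.751, -0.074]
ft_force: [-0.2, -0.4, 0.3]
gripper_width: 0.01
gripper_force: 0.0
```

Run:
```python
from h import *
row((480,100,470),graspR(7.5)); row(graspP(7.5,up=130),graspR(7.5));s=robot.state();print(s["clock"],s["joint_positions"])
```

```text
{'dx': 14.2, 'dy': 23.14, 'dz': -5.41, 'rx': 12.89, 'ry': 13.45, 'rz': 43.17}
{'dx': 6.36, 'dy': 37.62, 'dz': -0.22, 'rx': 12.89, 'ry': 13.45, 'rz': 43.17}
5.75 [-0.40029169 -0.41981771  1.57012854 -0.04312509  1.79014695 -1.26034237]
```

Request:
move_arm(
  plan=[
    {"dx":14.2,"dy":23.1,"dz":-5.4,"rx":12.9,"ry":13.5,"rz":43.2},
    {"dx":14.2,"dy":23.1,"dz":-5.4,"rx":12.9,"ry":13.5,"rz":43.2},
    {"dx":14.2,"dy":23.1,"dz":-5.4,"rx":12.9,"ry":13.5,"rz":43.2},
    {"dx":14.2,"dy":23.1,"dz":-5.4,"rx":12.9,"ry":13.5,"rz":43.2},
    {"dx":14.2,"dy":23.1,"dz":-5.4,"rx":12.9,"ry":13.5,"rz":43.2},
    {"dx":6.4,"dy":37.6,"dz":-0.2,"rx":12.9,"ry":13.5,"rz":43.2},
    {"dx":6.4,"dy":37.6,"dz":-0.2,"rx":12.9,"ry":13.5,"rz":43.2},
    {"dx":6.4,"dy":37.6,"dz":-0.2,"rx":12.9,"ry":13.5,"rz":43.2},
    {"dx":6.4,"dy":37.6,"dz":-0.2,"rx":12.9,"ry":13.5,"rz":43.2},
    {"dx":6.4,"dy":37.6,"dz":-0.2,"rx":12.9,"ry":13.5,"rz":43.2},
  ],
  grip=9.3,
)

```text
clock: 7.0
tcp_pos: [639.4, 152.6, 437.7]
tcp_rot: [-2.065, -2.243, 0.146]
ft_force: [1.0, -0.5, 0.4]
gripper_width: 0.99
gripper_force: 0.0
```

Run:
```python
from h import *
s=robot.state();print(s["clock"],s["tcp_pos"],s["joint_positions"])
row(graspP(7.5,up=130),graspR(7.5)); row(graspP(7.5),graspR(7.5))
im=robot.snapshot("wrist")
L=proj(cam("wrist"),[bike((0,y,331+(y-250)*np.tan(np.radians(7.5)))) for y in(180,250,320,380)]);print(L.round())
for q in L: cv2.circle(im,tuple(int(v) for v in q),2,(0,0,255),-1)
cv2.imwrite("pics/w3.png",im)
```

```text
7.0 [639.37427037 152.59474317 437.71915114] [0.1886412  0.19285563 1.00744423 0.01692278 2.07107618 0.11276416]
{'dx': -0.13, 'dy': 0.21, 'dz': -0.1, 'rx': 0.01, 'ry': -0.03, 'rz': 0.3}
{'dx': -0.13, 'dy': 0.21, 'dz': 12.9, 'rx': 0.01, 'ry': -0.03, 'rz': 0.3}
[[265. 255.]
 [266. 189.]
 [267. 108.]
 [268.  23.]]
```

View pics/w3.png

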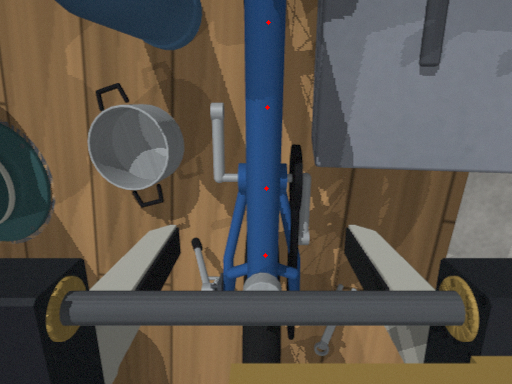

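The wrist view shows the tube's edges at about 246 and 283, centred on the predicted line at 266. The seat top is near (262,283), as expected. I'll descend and then close the fingers.

Request:
move_arm(
  plan=[
    {"dx":-0.1,"dy":0.1,"dz":4,"rx":0,"ry":0,"rz":0},
    {"dx":-0.1,"dy":0.1,"dz":8,"rx":0,"ry":0,"rz":0},
    {"dx":-0.1,"dy":0.1,"dz":11,"rx":0,"ry":0,"rz":0},
    {"dx":-0.1,"dy":0.1,"dz":12.9,"rx":0,"ry":0,"rz":0},
    {"dx":-0.1,"dy":0.1,"dz":12.9,"rx":0,"ry":0,"rz":0},
  ],
)

```text
clock: 7.68
tcp_pos: [622.6, 150.3, 309.6]
tcp_rot: [-2.064, -2.243, 0.146]
ft_force: [-0.1, -0.7, 0.8]
gripper_width: 1.0
gripper_force: 0.0
```

Request:
move_arm(
  plan=[
    {"dx":0,"dy":0,"dz":0,"rx":0,"ry":0,"rz":0},
    {"dx":0,"dy":0,"dz":0,"rx":0,"ry":0,"rz":0},
    {"dx":0,"dy":0,"dz":0,"rx":0,"ry":0,"rz":0},
    {"dx":0,"dy":0,"dz":0,"rx":0,"ry":0,"rz":0},
    {"dx":0,"dy":0,"dz":0,"rx":0,"ry":0,"rz":0},
    {"dx":0,"dy":0,"dz":0,"rx":0,"ry":0,"rz":0},
    {"dx":0,"dy":0,"dz":0,"rx":0,"ry":0,"rz":0},
    {"dx":0,"dy":0,"dz":0,"rx":0,"ry":0,"rz":0},
  ],
  grip=2.5,
)

```text
clock: 8.68
tcp_pos: [623.5, 150.7, 309.1]
tcp_rot: [-2.064, -2.243, 0.147]
ft_force: [-2.1, -0.5, -0.0]
gripper_width: 0.315
gripper_force: 30.0
```

Run:
```python
from h import *
s=robot.state();print(s["clock"],s["tcp_pos"],graspP(7.5),s["ft_force"],s["gripper_width"]*93,s["gripper_force"])
p=np.array(s["tcp_pos"]);B=bikeR(V[2],7.5);o=np.array([V[0],V[1],0]);loc=B.T@(p-o);print(loc)
R0=Ro.from_rotvec(s["tcp_rot"]).as_matrix()
for l in(6.5,5.5,4.5,3.5,2.5,1.5,.5,0,-.4):
    B2=bikeR(V[2],l); row(B2@loc+o,B2@B.T@R0)
```

```text
8.675 [623.51279859 150.65012701 309.08131487] [624.78610563 150.21183415 309.52908572] [-2.07545293 -0.53167759 -0.03136209] 29.311544796010878 29.99697357416153
[ -1.16635371 250.53598194 311.59481197]
{'dx': 0.0, 'dy': -0.54, 'dz': 0.01, 'rx': -1.0, 'ry': -0.01, 'rz': -0.0}
{'dx': 0.01, 'dy': -1.09, 'dz': 0.02, 'rx': -2.0, 'ry': -0.01, 'rz': -0.0}
{'dx': 0.01, 'dy': -1.63, 'dz': 0.05, 'rx': -3.0, 'ry': -0.02, 'rz': -0.0}
{'dx': 0.01, 'dy': -2.17, 'dz': 0.09, 'rx': -4.0, 'ry': -0.02, 'rz': -0.0}
{'dx': 0.01, 'dy': -2.72, 'dz': 0.13, 'rx': -5.0, 'ry': -0.03, 'rz': -0.0}
{'dx': 0.02, 'dy': -3.26, 'dz': 0.19, 'rx': -6.0, 'ry': -0.03, 'rz': -0.0}
{'dx': 0.02, 'dy': -3.8, 'dz': 0.25, 'rx': -7.0, 'ry': -0.04, 'rz': -0.0}
{'dx': 0.02, 'dy': -4.07, 'dz': 0.28, 'rx': -7.5, 'ry': -0.04, 'rz': -0.0}
{'dx': 0.02, 'dy': -4.28, 'dz': 0.32, 'rx': -7.9, 'ry': -0.04, 'rz': -0.0}
```

The grip is firm, with an opening of 29 mm (tube 30 mm) at 30 N. I'll roll the bike upright gently.

Request:
move_arm(
  plan=[
    {"dx":0,"dy":-0.27,"dz":0,"rx":-0.5,"ry":0,"rz":0},
    {"dx":0,"dy":-0.8,"dz":0.01,"rx":-1.5,"ry":0,"rz":0},
    {"dx":0,"dy":-1.36,"dz":0.03,"rx":-2.5,"ry":0,"rz":0},
    {"dx":0,"dy":-1.9,"dz":0.07,"rx":-3.5,"ry":0,"rz":0},
    {"dx":0,"dy":-2.45,"dz":0.11,"rx":-4.5,"ry":0,"rz":0},
    {"dx":0,"dy":-3.0,"dz":0.16,"rx":-5.5,"ry":0,"rz":0},
    {"dx":0,"dy":-3.5,"dz":0.22,"rx":-6.5,"ry":0,"rz":0},
    {"dx":0,"dy":-3.9,"dz":0.26,"rx":-7.2,"ry":0,"rz":0},
    {"dx":0,"dy":-4.1,"dz":0.28,"rx":-7.5,"ry":0,"rz":0},
    {"dx":0,"dy":-4.1,"dz":0.28,"rx":-7.5,"ry":0,"rz":0},
  ],
)

```text
clock: 9.93
tcp_pos: [582.2, 147.5, 311.7]
tcp_rot: [-2.126, -2.311, -0.002]
ft_force: [-0.7, 6.8, -2.2]
gripper_width: 0.314
gripper_force: 30.0
```

Request:
move_arm(
  plan=[
    {"dx":0,"dy":0,"dz":0,"rx":0,"ry":0,"rz":0},
    {"dx":0,"dy":0,"dz":0,"rx":0,"ry":0,"rz":0},
    {"dx":0,"dy":0,"dz":0,"rx":0,"ry":0,"rz":0},
    {"dx":0,"dy":0,"dz":0,"rx":0,"ry":0,"rz":0},
    {"dx":0,"dy":0,"dz":0,"rx":0,"ry":0,"rz":0},
    {"dx":0,"dy":0,"dz":0,"rx":0,"ry":0,"rz":0},
  ],
)

```text
clock: 10.68
tcp_pos: [582.4, 147.5, 311.6]
tcp_rot: [-2.126, -2.311, -0.002]
ft_force: [-0.1, 5.7, -2.4]
gripper_width: 0.312
gripper_force: 30.0
```

Run:
```python
from h import *
s=robot.state();print(s["clock"],s["tcp_pos"],s["ft_force"],s["moment"],s["gripper_width"]*93,s["gripper_force"])
print(Ro.from_rotvec(s["tcp_rot"]).as_matrix().round(3))
out=[]
for n in("scene","top"):
    im=robot.snapshot(n); c=cam(n)
    q=proj(c,[bike((0,152,343),0),bike((0,441,436),0),foot(1.95,lean=0)]); print(n,q.round(1))
    for a in q: cv2.circle(im,tuple(int(round(v)) for v in a),1,(0,0,255),-1)
    out.append(im[60:310,170:370] if n=="scene" else im[70:320,40:360])
cv2.imwrite("pics/up.png",cv2.resize(np.hstack(out),None,fx=1.5,fy=1.5,interpolation=cv2.INTER_NEAREST))
```

```text
10.675 [582.40107876 147.52947018 311.64019311] [-0.11099203  5.74865244 -2.35755885] [ 0.92744071  0.17855045 -0.05607326] 29.05040089586525 29.99894767999649
[[-0.083  0.997 -0.   ]
 [ 0.997  0.083  0.002]
 [ 0.002 -0.    -1.   ]]
scene [[266.9 174.2]
 [303.6  71.7]
 [221.4 218.8]]
top [[243.2 164.1]
 [108.7 161.9]
 [278.9 229.2]]
```

View pics/up.png

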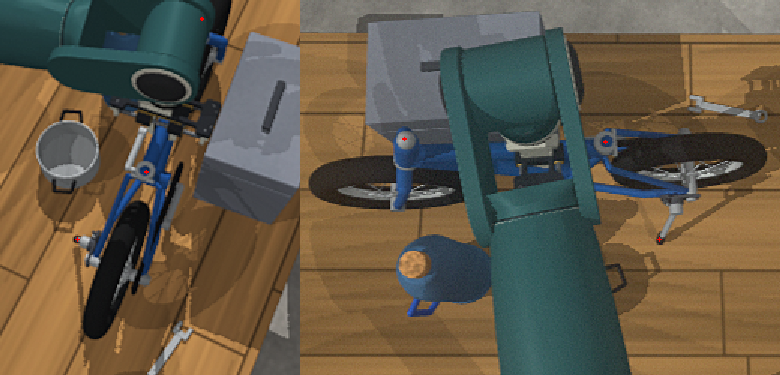

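Both views show the bike upright and clear of the chest. The seat tube top, head tube top and stand foot lie on the predicted upright, stand-down marks: about (146,170) for the seat top in the left picture, and (404,139), (605,142) and (660,240) in the right. The side force is near 0 and the grip is 30 N.

```bash
python3 -c "
from workcell import robot
print(robot.sign_off()); print(robot.state()['ft_force'])"
```

```text
the job is handed in; nothing more can be done
None
the job is handed in; nothing more can be done
```

The side stand is fully down, and the gripper is holding the bike upright and clear of the chest by its top tube. I handed the job in at about 11 s, still holding, but the hand-in returned no verdict.

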